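# Clamp the wax block in the thumbwheel holder

## Task

Lay the loose wax block flat in the bench holder, lengthwise between the fence and the open jaw, and let go of it. Then roll the holder's thumbwheel with a fingertip, in light strokes on its rim, until the jaw nips the block firmly against the fence and the wheel will not go on under a light stroke. The wax is soft and the wheel delicate, so press lightly; move the jaw only by its wheel, and leave the other things on the table as they are.

Things in the scene. Friction and masses are not known exactly. Their poses are not given: they have to be found in the camera images.
- wax: ochre beeswax block with thread cuts, loose on the left of the table. 33 (x) x 51 (y) x 23 (z) mm, about 35 g, mass and friction vary. Origin: centre of its underside, z up, y along its length. Either end may face the fence. On the way to the holder a lamp and the sewing machine stand 0.42 m and more ahead of the robot, up to 0.45 m high: pass in front, over the cut-out, some 0.36 m ahead.
- wax_holder: grey bench holder fixed to the table; base 60 (x) x 178 (y) x 6 mm; origin: centre of underside, z up, y lengthwise. At -y the fence (44 mm wide in x, top 26 mm above the table) meets the wax at y = -70 mm. At y = 18 to 84 mm is the wheel housing: two cheeks, x = 9.5 to 19.5 mm either side, tops 46 mm above the table. The bed between fence and jaw is flat (6 mm above the table), open at both x sides.
- jaw: steel sliding jaw, 44 mm wide in x, 12 mm thick, top 25.5 mm above the table. Its wax-side face is the plane y = 0 of this body; it slides to the holder's -y to close. Gap to the fence: 61 to 68 mm at the start, 51 to 52 mm when closed on the wax. Never push it by hand.
- thumbwheel: knurled dark steel wheel, radius 22 mm, 15 mm wide, edge-up between the cheeks; only its top shows, 6 mm above them, too little to pinch. Origin: centre of its axle, along the holder's x at y = 51 mm, z = 30 mm; rim top 52 mm above the table. Rigid, driven by friction only (about 1, varies). Rolling its top toward the fence (-y) closes the jaw, 8 mm per rad. Stays where left. See wheel_axis.
- wheel_axis (a point): same point as the wheel's origin; how the wheel feels: about 2.3 N drag at the rim turns it when free (1 to 2 N is felt while the finger rests), each further newton at the rim puts about 2.75 N on the wax, so a stroke pressed with 6 to 8 N nips it well, too light a touch slips, and over 9 N may crush the wax. The wheel itself stands 25 N.
- jaw_face (a point): middle of the jaw's face that meets the wax, 16.5 mm above the table.
- fence_face (a point): middle of the fence's face that meets the wax, 16.5 mm above the table; axes as the holder's.
- bobbin: steel bobbin with orange thread, 22 mm across, 11 mm high, a bystander; origin centre of its underside.
- bone_folder: pale flat bone folder, 22 x 153 x 8 mm, a bystander; origin centre of its underside.
- rivet_tin: dark green round tin, 70 mm across, 31 mm high, a bystander; origin centre of its underside.
Mind the look-alikes: they are no part of the job. There is more than one size of the wax; the one meant has the size given above.

How it is judged (in metres and radians):
On the way, in this order (a step that is already met when the one before it is completed fails the run):
1. the wax block lies flat on the holder's bed between fence and open jaw, let go (z of wax in the frame of wax_holder between 0.002 and 0.01 m and x of wax in the frame of wax_holder between -0.012 and 0.012 m and angle between wax's own z axis and vertical below 0.12 rad and y of wax in the frame of fence_face between 0.022 and 0.045 m and angle between the y axis of wax and the y axis of wax_holder, either way round below 0.25 rad and contact force between the fingers and wax below 0.05 N and y of jaw_face in the frame of fence_face above 0.055 m), for 0.2 s.
2. the jaw closes on the block while a finger rolls the wheel (contact force between jaw and wax above 3 N and contact force between the fingers and thumbwheel above 0.5 N), for 0.1 s.
At the end, for the whole second after the job is handed in: The wax block lies flat on the bed (tilt under 0.12 rad, within 12 mm of the bed's middle line, lengthwise within 0.12 rad), against the fence, at rest, and nipped by the jaw with more than 3 N (z of wax in the frame of wax_holder between 0.002 and 0.01 m and x of wax in the frame of wax_holder between -0.012 and 0.012 m and angle between wax's own z axis and vertical below 0.12 rad and angle between the y axis of wax and the y axis of wax_holder, either way round below 0.12 rad and y of wax in the frame of fence_face between 0.0235 and 0.0285 m and y of jaw_face in the frame of fence_face below 0.0545 m and contact force between jaw and wax above 3 N and linear speed of wax below 0.01 m/s); the robot touches nothing.
It fails at once if the wax is crushed: more than 25 N between jaw and wax (contact force between jaw and wax above 25 N).
It fails at once if the thumbwheel is pressed with more than 25 N (contact force between the arm and thumbwheel above 25 N).
It fails at once if the thumbwheel is pressed with more than 25 N by the fingers (contact force between the fingers and thumbwheel above 25 N).
It fails at once if the jaw is pushed by hand with more than 3 N (contact force between any of the fingers, the arm and jaw above 3 N).
It fails at once if a bystander is moved by more than 15 mm (distance of any of bobbin, bone_folder, rivet_tin from where it was at the start of the episode above 0.015 m).
It also fails if it takes over 72 s, if anything falls off the work surface, if the arm or the gripper's body presses on something with over 40 N, if the wrist force passes 120 N, or if a joint passes its speed limit or range.

## Robot

A 6-joint arm with a two-finger parallel gripper is mounted at the origin on a cart in front of the work surface, level with it; the furniture and walls round the work are solid. World frame = base frame: x ahead of the robot, y to its left, z up, the work surface at z = 0. Lengths are in mm, angles in rad, forces in N, time in s.
With the tool pointing down it reaches from about 325 to 875 mm from the base axis. Payload 4.4 kg.
Tool frame: the origin (TCP) lies on the centre line of the jaws, within the pads' length; the fingertips stand ahead of it and the grasp point (between the pads) lies 6 mm ahead of it (ctrl.tcp_to_tips is the z of the fingertips in the tool frame, in mm); z points along the fingers, y is the line along which they close (so a half turn about z gives the same grasp; the last joint's range is limited). The gripper opens to 85 mm and grips with 20 to 120 N. Pads are 22 mm wide; open, the fingers measure 114 mm over their backs; the gripper's body (76 mm by 85 mm) begins 54 mm behind the grasp point. The pads swing forward as they close: fully open they stand 13 mm farther back than shut.
Start: joints at [1.048, 0.207, 1.542, -0, 1.393, -0.15], TCP at [208.903, 535.712, 256.282] pointing down, gripper open.
Joint ranges: [-2.73, 2.73], [-0.86, 2.22], [0.23, 2.46], [-1.11, 4.25], [0.08, 2.63], [-2.82, 2.82]. Speed limits (rad/s): [2.79, 2.79, 3.14, 3.14, 3.14, 3.14].

## Interface

Orientations are given as a 3x3 rotation matrix whose columns are the frame's x, y, z axes.
In Python, from plant import ctrl, sensors, optics gives the robot as it stands. Calls block until the motion is done:
- ctrl.move_ptp(position, orientation): joint-space move of the TCP to a pose.
- ctrl.move_l(position, rot=None, vel=150, threshold=None): straight line of the TCP; rot=None keeps the orientation; vel is the mean speed in mm/s. With threshold (N) it stops when the force on the tool has changed by that much, and returns True; else False.
- ctrl.set_joints(angles): joint-space move.
- ctrl.gripper_to(opening, force=None): finger opening in mm; force is the grip in N (None keeps the last); returns when the fingers have stopped.
- ctrl.hold(seconds).
- ctrl.solve_ik(position, orientation): joint angles nearest the present ones, or None.
- sensors.read_state(): the state.
- optics.grab_frame(name): name is "side" or "top" or "wrist"; returns (picture, depth): 400x640x3 uint8, red, green, blue; 400x640 float32, mm along the optical axis (not along the pixel's ray), 0 where there is no reading.
- optics.camera_params(name): a dict with "mtx" (3x3 intrinsics, pixels), "R" (3x3) and "t" (3): a world point X has camera coordinates R X + t; the wrist camera has in their place "T_tool_cam" (4x4, takes a point from camera to tool coordinates, whose origin is the TCP and whose axes are the flange's). Camera axes: x right, y down, z forward; pixel columns grow to the right and rows downward; lengths in mm; the calibration is good to about 2 mm. A picture is of the moment at which its call begins: read the wrist's pose just before it. camera_params takes no time and is no camera call.
A pose or a line that the arm cannot do raises ctrl.MotionError and nothing moves.
- ctrl.finish_job(): hands the job in; it is judged then, once.
The state is a dict: "t": time; "q": joint angles; "qvel": joint speeds; "tau": joint torques, N m; "eef_pos": TCP position; "eef_rot": TCP orientation; "force": force on the tool from outside, world axes, zero at the start; "wrist_torque": the same for the moment, N m; "grip_width": finger opening in mm; "grasp_force": force on a finger pad.
Only numpy, scipy, OpenCV 4.12 (cv2) and the standard library are available. Lean on these libraries where they do the work, as an engineer would, in place of code of your own. Each camera call takes 0.05 s, during which the arm holds its last target. There are 200 camera calls.

## Working session

There is one attempt and no reset: what is moved stays moved. The work goes in short steps, each a Python script; the robot and the scene stay as the last script left them, time stands still between calls to the robot, and variables do not carry over. Pictures are saved under pics/ and viewed, at most 10 in all, crops included, and the job is handed in when it is done.

```bash
mkdir -p pics; ls
python3 - <<'E'
from plant import ctrl,sensors,optics
import cv2,numpy as np
for n in ("top","side"):
    im,d=optics.grab_frame(n); cv2.imwrite(f"pics/{n}0.png",im[:,:,::-1]); np.savez(f"{n}0.npz",im=im,d=d)
    p=optics.camera_params(n); print(n,{k:np.round(v,3).tolist() for k,v in p.items()})
print(ctrl.tcp_to_tips, sensors.read_state()["t"], optics.camera_params("wrist"))
E
```

```text
pics
top {'mtx': [[482.716, 0.0, 321.542], [0.0, 482.716, 196.719], [0.0, 0.0, 1.0]], 'R': [[-0.044, -0.999, -0.003], [-0.972, 0.043, -0.233], [0.233, -0.007, -0.973]], 't': [-55.871, 510.482, 1256.115]}
side {'mtx': [[472.762, 0.0, 312.988], [0.0, 472.762, 198.471], [0.0, 0.0, 1.0]], 'R': [[0.998, 0.061, -0.003], [0.025, -0.454, -0.891], [-0.056, 0.889, -0.455]], 't': [-479.172, -3.784, 1738.336]}
25.0 0.1 {'mtx': array([[338.23487859,   0.        , 318.41227996],
       [  0.        , 338.23487859, 195.51696453],
       [  0.        ,   0.        ,   1.        ]]), 'T_tool_cam': array([[ 3.16642758e-04, -9.65610885e-01, -2.59991381e-01,
         6.57714835e+01],
       [ 9.99999942e-01,  3.38726224e-04, -4.01359026e-05,
         4.30231451e-01],
       [ 1.26821563e-04, -2.59991353e-01,  9.65610936e-01,
        -1.17939760e+02],
       [ 0.00000000e+00,  0.00000000e+00,  0.00000000e+00,
         1.00000000e+00]])}
```

View pics/top0.png

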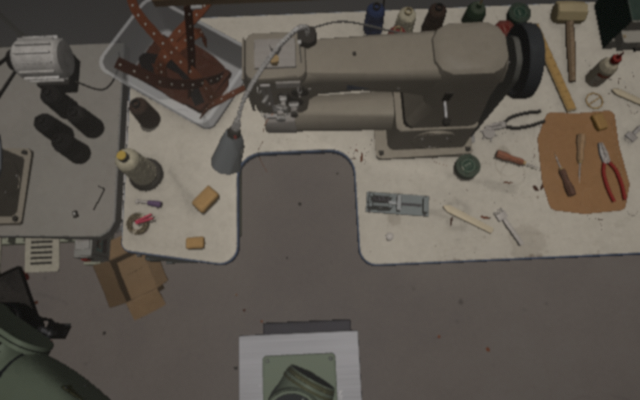

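View pics/side0.png

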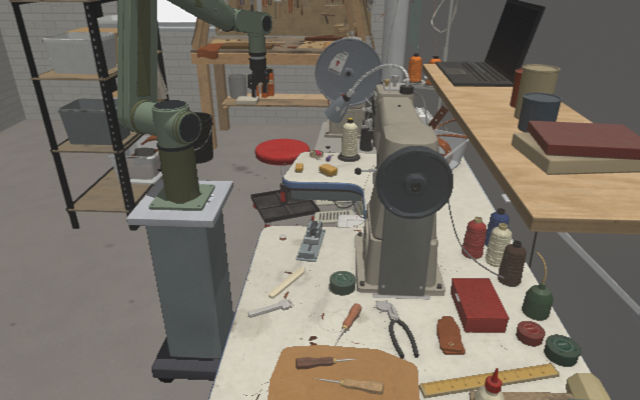

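Top view: the wax candidates are ochre blocks at (205,200), (195,243) and (599,121, on the mat). The holder is at (398,203), tin (466,166), folder (466,218), bobbin (390,237). I'll measure the candidates and look at close crops.

```bash
cat > h.py <<'E'
import numpy as np,cv2
from plant import ctrl,sensors,optics
def pose(n,st=None):
    p=optics.camera_params(n)
    if n!="wrist": R=p["R"].T; return p["mtx"],R,-R@p["t"]
    T=p["T_tool_cam"]; return p["mtx"],st["eef_rot"]@T[:3,:3],st["eef_rot"]@T[:3,3]+st["eef_pos"]
def cast(cam,uv,z):
    K,R,c=cam; uv=np.atleast_2d(uv).astype(float)
    d=(R@np.linalg.inv(K)@np.c_[uv,np.ones(len(uv))].T).T
    return c+d*((z-c[2])/d[:,2])[:,None]
def cloud(cam,d):
    K,R,c=cam; v,u=np.mgrid[:d.shape[0],:d.shape[1]]
    P=np.stack([(u-K[0,2])/K[0,0]*d,(v-K[1,2])/K[1,1]*d,d],-1)
    return P@R.T+c
def snap(name):
    st=sensors.read_state(); st={k:np.array(v) for k,v in st.items()}
    im,d=optics.grab_frame("wrist"); cv2.imwrite(f"pics/{name}.png",im[:,:,::-1]); cam=pose("wrist",st)
    np.savez(name+".npz",im=im,d=d,K=cam[0],R=cam[1],c=cam[2]); return im,d,cam
def down(a):  # tool down, tool y along angle a
    y=np.array([np.cos(a),np.sin(a),0]); z=np.array([0,0,-1.]); return np.c_[np.cross(y,z),y,z]
E
python3 - <<'E'
from h import *
f=np.load("top0.npz"); im,d=f["im"],f["d"]; cam=pose("top"); P=cloud(cam,d)
hsv=cv2.cvtColor(im,cv2.COLOR_RGB2HSV)
m=cv2.inRange(hsv,(10,110,60),(28,255,255))
n,l,s,c=cv2.connectedComponentsWithStats(m)
for i in range(1,n):
    if 60<s[i,4]<900:
        q=np.argwhere(l==i)[:,::-1]; W=cast(cam,q,15)
        print(c[i].round(),s[i,4],"z",np.median(P[l==i][:,2]).round(),W.mean(0).round(),cv2.minAreaRect(W[:,:2].astype(np.float32)))
print(cast(cam,[(398,203),(367,190),(430,195),(427,216),(367,213)],15).round())
print(cast(cam,[(390,237),(466,166)],10).round())
a=cv2.resize(im[140:270,120:250],None,fx=4,fy=4,interpolation=2);b=cv2.resize(im[170:250,350:500],(800-520,150*1))
cv2.imwrite("pics/c1.png",a[:,:,::-1])
E
```

```text
[558.  79.] 517 z 9.0 [ 848. -801.   15.] ((861.1304931640625, -797.38671875), (224.58518981933594, 25.822946548461914), 14.159063339233398)
[121. 155.] 68 z 179.0 [668. 494.  15.] ((667.9237670898438, 494.17303466796875), (25.469186782836914, 23.045732498168945), 2.9047043323516846)
[205. 199.] 317 z 30.0 [526. 250.  15.] ((525.7893676757812, 249.4102783203125), (39.68267822265625, 63.528072357177734), 44.757110595703125)
[195. 243.] 160 z 21.0 [404. 276.  15.] ((404.040283203125, 276.3312683105469), (45.27940368652344, 24.999835968017578), 87.4587631225586)
[[ 491. -293.   15.]
 [ 532. -208.   15.]
 [ 510. -385.   15.]
 [ 450. -371.   15.]
 [ 466. -204.   15.]]
[[ 396. -264.   10.]
 [ 592. -498.   10.]]
```

View pics/c1.png

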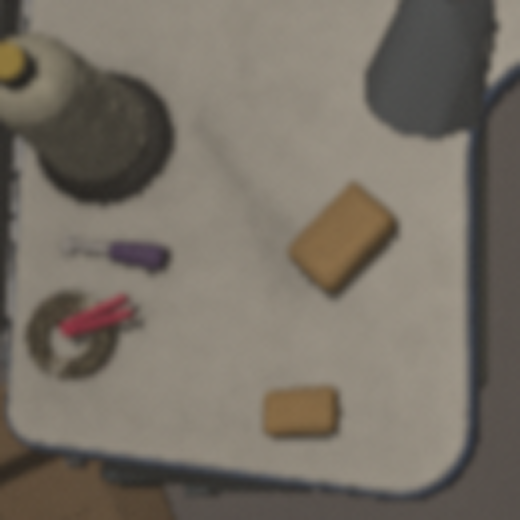

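The crop at 4x shows the larger block at (205,200), top about 30 mm high, and the smaller one at (195,243), top about 21 mm and roughly 51x33. The small one matches the wax. Next I'll look at it closely from the wrist.

Run:
```python
from h import *
for a in (0,np.pi):
    for p in ([404,276,150],[491,-270,150]):
        print(a,p,ctrl.solve_ik(p,down(a)))
```

```text
0 [404, 276, 150] [ 4.22237308e-01  1.44325246e-01  1.85206021e+00 -4.44089210e-16
  1.14520719e+00  4.22237308e-01]
0 [491, -270, 150] [-6.57213488e-01  2.85629977e-01  1.67819366e+00 -4.44089210e-16
  1.17776901e+00 -6.57213488e-01]
3.141592653589793 [404, 276, 150] [ 4.22237308e-01  1.44325246e-01  1.85206021e+00 -4.44089210e-16
  1.14520719e+00 -2.71935535e+00]
3.141592653589793 [491, -270, 150] [-6.57213488e-01  2.85629977e-01  1.67819366e+00 -4.44089210e-16
  1.17776901e+00  2.48437917e+00]
```

Run:
```python
from h import *
ctrl.move_ptp([404,276,220],down(0)); ctrl.move_l([404,276,150])
im,d,cam=snap("w1"); P=cloud(cam,d)
hsv=cv2.cvtColor(im,cv2.COLOR_RGB2HSV)
m=cv2.inRange(hsv,(8,90,50),(30,255,255))
n,l,s,c=cv2.connectedComponentsWithStats(m)
for i in range(1,n):
    if s[i,4]>800:
        Z=P[l==i]; top=Z[Z[:,2]>np.percentile(Z[:,2],70)-3]
        print(c[i].round(),s[i,4],np.percentile(Z[:,2],[5,50,95]).round(1),cv2.minAreaRect(top[:,:2].astype(np.float32)))
print(sensors.read_state()["t"],sensors.read_state()["force"])
```

```text
[317. 190.] 2251 [19.6 22.5 23.9] ((403.09564208984375, 298.4193420410156), (29.99118995666504, 88.68531036376953), 0.8896589279174805)
[472. 228.] 5414 [20.3 31.6 33.1] ((481.88629150390625, 289.78900146484375), (42.659324645996094, 185.57911682128906), 45.97254180908203)
2.0083 [ 0.41295239 -0.01701606 -0.20624918]
```

View pics/w1.png

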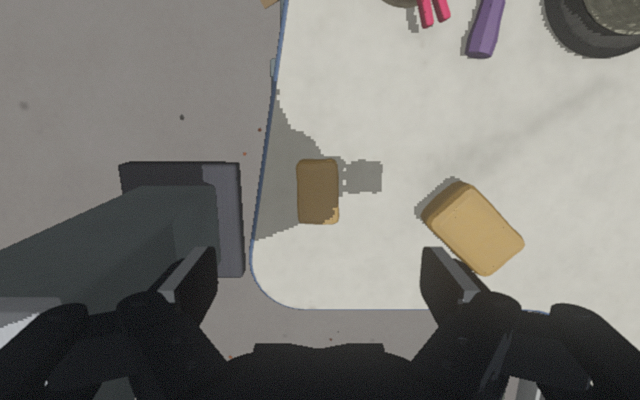

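The wrist view shows the small block at (317,190) with its top at 22.5 mm and an outline of about 32x50. The bigger one is at (472,228) with its top at 32 mm. The small one is the wax.

Run:
```python
from h import *
f=np.load("w1.npz"); im=f["im"]; cam=(f["K"],f["R"],f["c"])
m=cv2.inRange(cv2.cvtColor(im,cv2.COLOR_RGB2HSV),(8,90,50),(30,255,255))
n,l,s,c=cv2.connectedComponentsWithStats(m); i=l[190,317]
W=cast(cam,np.argwhere(l==i)[:,::-1],18)
r=cv2.minAreaRect(W[:,:2].astype(np.float32)); print(r)
w,h=r[1]; ang=np.radians(r[2] if w<h else r[2]-90)  # angle of short side
ang=(ang+np.pi/2)%np.pi-np.pi/2; x,y=r[0]; print(x,y,ang)
ctrl.move_l([x,y,60],down(ang)); 
print(ctrl.move_l([x,y,28],vel=50,threshold=6))
ctrl.gripper_to(20,force=20); s=sensors.read_state(); print(s["grip_width"],s["grasp_force"],s["eef_pos"])
ctrl.move_l([x,y,150],vel=100)
s=sensors.read_state(); print(s["t"],s["grip_width"],s["grasp_force"],s["force"])
ctrl.move_ptp([375,0,190],down(0)); ctrl.move_ptp([490,-255,190],down(0))
im,d,cam=snap("w2"); print(sensors.read_state()["t"])
```

```text
((403.3372802734375, 278.0068359375), (31.052846908569336, 50.60215759277344), 2.2991507053375244)
403.3372802734375 278.0068359375 0.04012774980768974
False
32.531270926184014 20.45804053544998 [403.67583798 278.15163167  28.32521019]
5.4417 32.81600444263891 20.2525994181633 [-0.72831741  0.4679243  -0.71696978]
7.6667
```

View pics/w2.png

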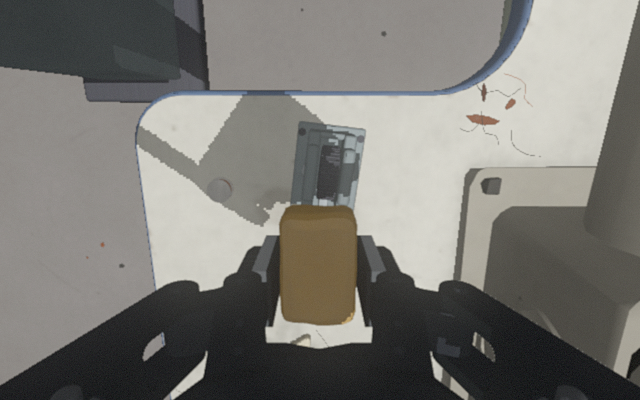

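The wrist image shows the wax held straight. The holder's wheel end is at (330,150), toward +y, so the fence is at -y, hidden behind the wax. I'll shift the hand to see the whole holder.

Run:
```python
from h import *
ctrl.move_l([475,-375,190])
im,d,cam=snap("w3"); print(sensors.read_state()["t"])
```

```text
8.675
```

View pics/w3.png

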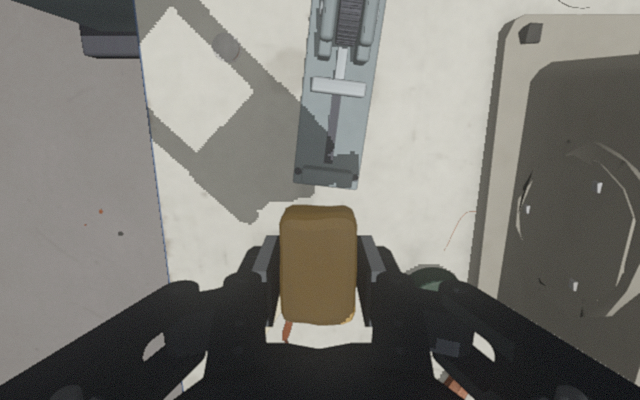

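The view shows the holder from its fence end (294,183)-(357,189) up to the wheel at (350,20), with the jaw's bright bar at (338,87). I'll fit the holder from depth by height.

Run:
```python
from h import *
f3=np.load("w3.npz"); P3=cloud((f3["K"],f3["R"],f3["c"]),f3["d"])
f2=np.load("w2.npz"); P2=cloud((f2["K"],f2["R"],f2["c"]),f2["d"])
def st(n,Z):
    r=cv2.minAreaRect(Z[:,:2].astype(np.float32)); print(n,len(Z),Z.mean(0).round(1),np.round(r[0],1),np.round(r[1],1),round(r[2],1))
A=P3[:195,285:390].reshape(-1,3); A=A[f3["d"][:195,285:390].ravel()>0]
B=P2[115:205,285:370].reshape(-1,3); B=B[f2["d"][115:205,285:370].ravel()>0]
print("table z",np.median(P3[150:180,400:440][:,:,2]))
F=P3[155:195,285:370].reshape(-1,3);J=P3[70:105,300:375].reshape(-1,3)
st("fence",F[F[:,2]>20]); st("jaw",J[J[:,2]>20])
for n,Q in (("A",A),("B",B)):
    st(n+" cheeks",Q[(Q[:,2]>40)&(Q[:,2]<60)]); st(n+" all>3",Q[(Q[:,2]>4)])
    c=Q[(Q[:,2]>40)]; print(np.percentile(c[:,2],[5,50,95,99]))
c3=(f3["K"],f3["R"],f3["c"]);c2=(f2["K"],f2["R"],f2["c"])
print("fence corners",cast(c3,[(294,183),(357,189)],6).round(1))
print("wheel corners",cast(c2,[(300,122),(366,129)],6).round(1))
# gray mask rectangle of base bed pts between
```

```text
table z 0.30654804768997224
fence 870 [ 481.8 -367.2   29.8] [ 485.9 -343.4] [66.5 44. ] 81.5
jaw 874 [ 490.7 -294.1   27.5] [ 490.4 -298.8] [21.9 43.9] 83.6
A cheeks 2068 [ 496.6 -250.8   47. ] [ 496.3 -249.7] [30.1 39. ] 83.3
A all>3 13054 [ 489.8 -299.8   17.4] [ 490.  -302.2] [158.3  60. ] 83.1
[42.67361791 46.2464597  52.51763173 53.45604822]
B cheeks 2342 [ 497.4 -240.    47. ] [ 497.4 -241.5] [46. 39.] 83.4
B all>3 5299 [ 496.3 -234.8   29.2] [ 497.3 -241.9] [76.6 59.9] 83.2
[43.05685057 46.3480148  52.47727159 53.47927549]
fence corners [[ 452.7 -377.3    6. ]
 [ 510.5 -382.9    6. ]]
wheel corners [[ 473.5 -201.8    6. ]
 [ 531.3 -207.7    6. ]]
```

```bash
cat >> h.py <<'E'
th=np.radians(-6.77); X=np.array([np.cos(th),np.sin(th)]); Y=np.array([-np.sin(th),np.cos(th)]); C=np.array([491.5,-292.3])
def H(x,y,z): p=C+x*X+y*Y; return np.array([p[0],p[1],z])
def loc(P): q=P[...,:2]-C; return np.stack([q@X,q@Y,P[...,2]],-1)
E
python3 - <<'E'
from h import *
f3=np.load("w3.npz"); c3=(f3["K"],f3["R"],f3["c"]); L=loc(cloud(c3,f3["d"]))
J=L[70:105,300:375].reshape(-1,3); J=J[(J[:,2]>22)&(J[:,2]<29)]
print("jaw",np.percentile(J,[3,50,97],axis=0).round(1).tolist())
F=L[150:195,285:370].reshape(-1,3); F=F[(F[:,2]>22)&(F[:,2]<29)&(F[:,1]<-60)]
print("fence",np.percentile(F,[3,50,97],axis=0).round(1).tolist())
print("wax end",cast(c3,[(318,206)],162)[0])
print(cast(c3,[(311,81),(310,92),(364,97)],25.5)@np.eye(3), loc(cast(c3,[(311,81),(310,92),(364,97)],25.5)).round(1))
E
```

```text
jaw [[-20.8, -7.4, 23.8], [-0.5, -1.8, 25.7], [20.1, 3.8, 27.1]]
fence [[-20.9, -83.2, 23.8], [-0.6, -76.4, 26.2], [19.8, -70.1, 27.5]]
wax end [ 474.84440256 -352.13512563  162.        ]
[[ 469.05918741 -289.94616143   25.5       ]
 [ 468.22020247 -298.28371962   25.5       ]
 [ 511.47411011 -302.08263832   25.5       ]] [[-22.6  -0.3  25.5]
 [-22.4  -8.7  25.5]
 [ 21.   -7.4  25.5]]
```

Run:
```python
from h import *
R=down(th)
ctrl.move_l(H(-.4,-38.2,120),R); ctrl.move_l(H(-.4,-38.2,60),vel=80)
ctrl.hold(.2)
print(ctrl.move_l(H(-.4,-38.2,34),vel=25,threshold=3)); s=sensors.read_state(); print(s["eef_pos"],s["force"])
ctrl.gripper_to(60); ctrl.hold(.3); s=sensors.read_state(); print(s["t"],s["force"])
ctrl.move_l(H(-.4,-38.2,110),vel=100)
ctrl.move_l(H(-.4,-78,190),vel=150)
im,d,cam=snap("w4"); print(sensors.read_state()["t"])
L=loc(cloud(cam,d)); m=cv2.inRange(cv2.cvtColor(im,cv2.COLOR_RGB2HSV),(8,90,50),(30,255,255))>0
m&=(abs(L[...,0])<40)&(L[...,1]>-90)&(L[...,1]<20)&(L[...,2]>22)
Q=L[m]; print(m.sum(),np.percentile(Q,[2,50,98],axis=0).round(1).tolist(),cv2.minAreaRect(Q[:,:2].astype(np.float32)))
```

```text
True
[ 486.35639592 -329.97798137   34.35683734] [ 0.41760383 -0.16113278  3.6826783 ]
12.125 [-0.23687183  0.26862262  0.61429053]
13.8333
2229 [[-16.0, -61.7, 25.4], [-1.3, -37.0, 28.6], [13.6, -14.9, 30.5]] ((6.140129089355469, -39.907371520996094), (56.4090690612793, 44.844947814941406), 89.38306427001953)
```

View pics/w4.png

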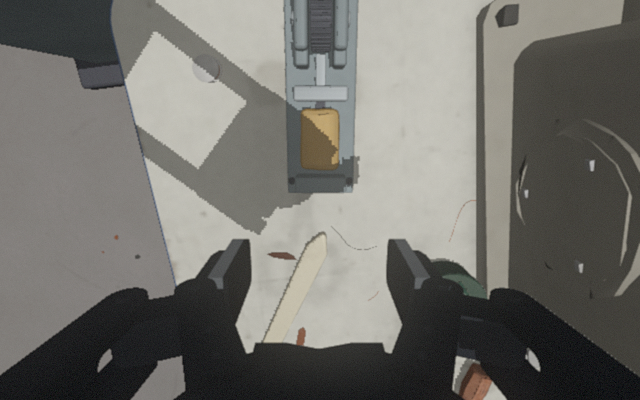

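The wax lies straight in the holder at (320,138), between the fence at (320,183) and the jaw at (320,93), with gaps at both ends. Next is the first wheel stroke.

```bash
cat >> h.py <<'E'
Y3=np.r_[Y,0]
def F(b=0):
    f=np.array(sensors.read_state()["force"])-b; return f
def stroke(N,y0=59.5,y1=42.5,seg=2.5,vel=25,ftmax=7):
    x=-.4
    ctrl.move_l(H(x,y0,82),down(th),vel=120); ctrl.hold(.15); b=F()
    hit=ctrl.move_l(H(x,y0,72),vel=12,threshold=N-1.5)
    z=sensors.read_state()["eef_pos"][2]; print("hit",hit,round(z,2),F(b).round(2),round(sensors.read_state()["t"],2))
    if not hit: return
    y=y0; k=0.03
    while True:
        f=F(b); ft=f@Y3
        print(f"y {y:.1f} z {z:.2f} N {f[2]:.2f} T {ft:.2f} t {sensors.read_state()['t']:.2f}")
        if f[2]>11 or ft>ftmax or y<=y1: break
        z+=np.clip((f[2]-N)*k,-.15,.15); y=max(y1,y-seg)
        ctrl.move_l(H(x,y,z),vel=vel)
    ctrl.move_l(H(x,y,82),vel=60)
E
python3 - <<'E'
from h import *
ctrl.move_l(H(-.4,0,150),down(th)); ctrl.gripper_to(0); ctrl.move_l(H(-.4,59.5,100))
print(sensors.read_state()["grip_width"])
stroke(5)
print(sensors.read_state()["t"])
E
```

```text
0.07003585367411976
hit True 76.89 [-0.46  0.99  3.17] 16.82
y 59.5 z 76.89 N 3.17 T 0.93 t 16.82
y 57.0 z 76.84 N 1.05 T 0.53 t 17.08
y 54.5 z 76.72 N 3.13 T 2.45 t 17.33
y 52.0 z 76.66 N 5.13 T 3.44 t 17.58
y 49.5 z 76.67 N 3.46 T 1.77 t 17.83
y 47.0 z 76.62 N 4.74 T 3.29 t 18.08
y 44.5 z 76.61 N 5.34 T 2.59 t 18.33
y 42.5 z 76.62 N 5.23 T 2.83 t 18.58
18.8333
```

Run:
```python
from h import *
stroke(6); print(); stroke(6)
```

```text
hit True 76.89 [-1.26  0.5   4.36] 19.81
y 59.5 z 76.89 N 4.36 T 0.35 t 19.81
y 57.0 z 76.84 N 3.37 T -0.93 t 20.07
y 54.5 z 76.76 N 3.87 T 0.62 t 20.32
y 52.0 z 76.70 N 6.55 T 0.67 t 20.57
y 49.5 z 76.72 N 5.69 T 1.31 t 20.82
y 47.0 z 76.71 N 6.26 T 1.64 t 21.07
y 44.5 z 76.71 N 6.26 T 0.93 t 21.32
y 42.5 z 76.72 N 6.48 T 1.60 t 21.57

hit True 76.88 [-1.86  0.22  4.41] 22.8
y 59.5 z 76.88 N 4.41 T -0.00 t 22.80
y 57.0 z 76.83 N 1.84 T -1.26 t 23.07
y 54.5 z 76.70 N 5.65 T 1.40 t 23.32
y 52.0 z 76.69 N 5.67 T 2.93 t 23.57
y 49.5 z 76.68 N 6.24 T 3.02 t 23.82
y 47.0 z 76.69 N 6.73 T 2.86 t 24.07
y 44.5 z 76.71 N 5.16 T 3.25 t 24.32
y 42.5 z 76.69 N 5.81 T 2.72 t 24.57
```

Run:
```python
from h import *
ctrl.move_l(H(-.4,43,120),vel=150); ctrl.move_l(H(-.4,-60,190),vel=200)
im,d,cam=snap("w5"); print(sensors.read_state()["t"])
cv2.imwrite("pics/w5c.png",cv2.resize(im[0:240,220:440],None,fx=2.5,fy=2.5)[:,:,::-1])
L=loc(cloud(cam,d)); hsv=cv2.cvtColor(im,cv2.COLOR_RGB2HSV)
wx=(cv2.inRange(hsv,(8,90,50),(30,255,255))>0)
m=wx&(abs(L[...,0])<25)&(L[...,1]>-75)&(L[...,1]<0)&(L[...,2]>15); Q=L[m]; print("wax",np.percentile(Q,[2,50,98],axis=0).round(1).tolist())
m=~wx&(abs(L[...,0])<22)&(L[...,1]>-25)&(L[...,1]<12)&(L[...,2]>22)&(L[...,2]<29); Q=L[m]; print("jaw",m.sum(),np.percentile(Q,[3,50,97],axis=0).round(1).tolist())
```

```text
26.0417
wax [[-15.5, -66.9, 25.2], [-1.3, -41.9, 28.6], [13.7, -19.9, 30.1]]
jaw 811 [[-20.8, -18.9, 23.7], [-0.5, -12.6, 25.6], [19.9, -7.1, 27.0]]
```

View pics/w5c.png

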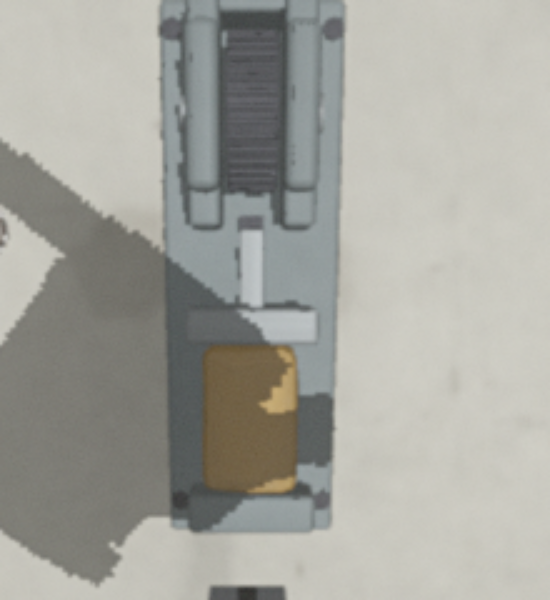

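The crop shows the wax against the fence at (250,490), with the jaw (250,325) closed on it, about 11 mm travelled. I'll make a firm nip stroke with a better force baseline.

```bash
sed -i 's/ctrl.hold(.15); b=F()/ctrl.hold(.6); b=F(); ctrl.hold(.1); print("base",b.round(2),(F()-b).round(2))/' h.py
python3 - <<'E'
from h import *
ctrl.move_l(H(-.4,56,120),vel=200)
stroke(7.2,y0=56,y1=44,vel=20,ftmax=8.5)
ctrl.hold(.5); print("after",F().round(2))
E
```

```text
base [ 0.24  0.23 -0.02] [-0.43 -1.52 -0.62]
hit True 76.97 [-0.91  1.15  4.66] 28.57
y 56.0 z 76.97 N 4.66 T 1.04 t 28.57
y 53.5 z 76.89 N 1.92 T -0.46 t 28.87
y 51.0 z 76.74 N 5.35 T 3.42 t 29.14
y 48.5 z 76.68 N 4.78 T 2.60 t 29.42
y 46.0 z 76.61 N 6.11 T 3.55 t 29.69
y 44.0 z 76.58 N 6.34 T 4.58 t 29.94
after [-0.42 -0.45 -0.13]
```

```bash
cat >> h.py <<'E'
def F(b=0,n=6):
    a=[]
    for _ in range(n): a.append(sensors.read_state()["force"]); ctrl.hold(.02)
    return np.mean(a,0)-b
E
sed -i 's/k=0.03/k=0.05/' h.py
python3 - <<'E'
from h import *
stroke(8,y0=54,y1=45,vel=20,seg=1.5,ftmax=8.5)
ctrl.hold(.3); print("after",F().round(2))
stroke(8,y0=54,y1=45,vel=20,seg=1.5,ftmax=8.5)
E
```

```text
base [-0.28 -0.1   0.01] [ 0.15  0.07 -0.12]
hit True 76.97 [-0.42  0.69  5.03] 32.48
y 54.0 z 76.97 N 5.23 T 0.30 t 32.58
y 52.5 z 76.83 N 2.72 T -0.42 t 32.92
y 51.0 z 76.68 N 5.26 T 3.36 t 33.27
y 49.5 z 76.55 N 5.87 T 4.86 t 33.62
y 48.0 z 76.44 N 7.00 T 5.11 t 33.98
y 46.5 z 76.39 N 7.23 T 5.10 t 34.33
y 45.0 z 76.35 N 7.67 T 5.05 t 34.67
after [-0.04 -0.03 -0.29]
base [ 0.09  0.21 -0.13] [-0.1  -0.02  0.5 ]
hit True 76.95 [-0.72  0.11  5.17] 37.11
y 54.0 z 76.95 N 5.81 T 0.06 t 37.21
y 52.5 z 76.84 N 2.68 T -0.37 t 37.56
y 51.0 z 76.69 N 5.45 T 3.41 t 37.91
y 49.5 z 76.56 N 6.60 T 4.24 t 38.26
y 48.0 z 76.49 N 6.95 T 4.50 t 38.61
y 46.5 z 76.44 N 7.52 T 4.89 t 38.96
y 45.0 z 76.41 N 7.80 T 4.81 t 39.31
```

Run:
```python
from h import *
ctrl.move_l(H(-.4,45,120),vel=150); ctrl.move_l(H(-.4,-60,190),vel=200); ctrl.hold(.3)
im,d,cam=snap("w6"); print(sensors.read_state()["t"])
L=loc(cloud(cam,d)); wx=(cv2.inRange(cv2.cvtColor(im,cv2.COLOR_RGB2HSV),(8,90,50),(30,255,255))>0)
m=wx&(abs(L[...,0])<25)&(L[...,1]>-75)&(L[...,1]<0)&(L[...,2]>15); Q=L[m]; print("wax",np.percentile(Q,[2,50,98],axis=0).round(1).tolist())
m=~wx&(abs(L[...,0])<22)&(L[...,1]>-25)&(L[...,1]<12)&(L[...,2]>22)&(L[...,2]<29); Q=L[m]; print("jaw",m.sum(),np.percentile(Q,[3,50,97],axis=0).round(1).tolist())
print(ctrl.finish_job())
```

```text
41.0917
wax [[-15.5, -66.8, 25.1], [-1.3, -42.0, 28.6], [13.8, -20.0, 30.3]]
jaw 792 [[-20.4, -18.6, 23.8], [-0.5, -12.8, 25.6], [19.9, -7.2, 27.1]]
the job is handed in; nothing more can be done
None
```

I handed the job in at about 41 s. The wax lies flat against the fence, and the wheel slipped under the last two strokes at about 7.5 N with the jaw no longer moving. I estimate the jaw nips the wax with about 7 N; no verdict was returned.

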